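# Deburr a sawn soil-core sleeve and pack it with the finished ones

### The job

The aluminium sleeve standing in the bored block has just been sawn: take the deburring tool from its stand and, holding it upright, run its sprung cone slowly once right round the inner edge of the sleeve's upper end with light, steady pressure, starting on the side of the block's two screws and going clockwise as seen from above until you are back there. Return the tool to its stand. Then lift out the sleeve and stand it upright in the round tray so that it carries on the honeycomb cluster there: close beside the middle sleeve and close beside one of the outer ones, without dropping it, upsetting the finished sleeves or disturbing the two sample pots.

Things in the scene. Friction and masses are not known exactly. Their poses are not given: they have to be found in the camera images.
- nest: fixed work-holder: aluminium block 90 x 90 x 66 mm with an upright blind bore of 57 mm, on a dark steel foot plate 150 x 100 x 10 mm; block top 76 mm and bore floor 16 mm above the desk. Origin on the bore's axis at desk level; its -x axis points to the end of the foot plate that sticks out 55 mm beyond the block and carries two cap screws (75 mm from the axis, 30 mm either side); z up
- sleeve: the sawn sleeve: plain aluminium tube, outside 56 mm, inside 48 mm, 110 mm long, about 0.2 kg, standing loose (0.5 mm play all round) in the nest's bore; its upper end is hollow to a depth of 48 mm, its top is 126 mm above the desk, 50 mm above the block. Origin: centre of its lower end, z along the tube
- tool: deburring tool standing upright in its stand, about 0.14 kg. Origin on its axis at the underside of its flange, z up along the handle. Flange 48 mm across, from 0 to 6 mm above the origin; black round handle 28 mm across from 6 to 80 mm above the origin (grip it there); below the flange a ferrule 20 mm across and 10 mm long, then a 12 mm shank with the cutter
- cutter (a joint): how far the cutter is pushed up into the tool against its spring, m: 0 = fully out, 0.014 = bottomed; about 1 N at first contact, 0.25 N more per mm; 3 to 8 mm is a good working pressure. It is a 90 degree cone, point down, 28 mm across, 13.5 mm high, and needs no turning about its own axis
- cutter_tip (a point): point of the cone; fully out it is 56 mm below the tool's origin. When the tool's axis runs on a circle of 18 mm radius about the sleeve's axis, the cone's flank meets the inner edge with the point about 6 mm below the rim
- stand: fixed round tool stand of grey plastic, 70 mm high, 64 mm across at the top, with an upright blind hole of 38 mm (floor 8 mm above the desk) into which the cutter hangs; the tool's flange rests on its top. Origin: centre of its underside, at desk level
- tray: fixed round steel tray, 194 mm across at the bottom, rim 22 mm high, 3 mm floor, inside radius at least 94 mm. Origin: centre of its underside, at desk level
- sleeve_mid: finished sleeve (same size as the sawn one) standing loose in the middle of the tray; origin: centre of its lower end
- sleeve_1: finished sleeve in the tray, beside the middle one (about 58 mm between centres); origin: centre of its lower end
- sleeve_2: finished sleeve in the tray between sleeve_1 and sleeve_3, 58 mm from them and from the middle one, 60 degrees round the middle from each; origin as before
- sleeve_3: finished sleeve in the tray, beside the middle one and sleeve_2; origin as before. The places free for the new sleeve are 60 degrees round the middle beyond sleeve_1 and beyond sleeve_3
- edge_0 (a point): point on the sleeve's upper inner edge, 24 mm from the bore axis, 126 mm above the desk, fixed in the nest: the one on the side of the two screws, where the round starts and ends; its z axis is up
- edge_1 (a point): point on the sleeve's upper inner edge, 24 mm from the bore axis, 126 mm above the desk, fixed in the nest: 60 degrees clockwise (seen from above) from edge_0
- edge_2 (a point): point on the sleeve's upper inner edge, 24 mm from the bore axis, 126 mm above the desk, fixed in the nest: 120 degrees clockwise (seen from above) from edge_0
- edge_3 (a point): point on the sleeve's upper inner edge, 24 mm from the bore axis, 126 mm above the desk, fixed in the nest: 180 degrees clockwise (seen from above) from edge_0
- edge_4 (a point): point on the sleeve's upper inner edge, 24 mm from the bore axis, 126 mm above the desk, fixed in the nest: 240 degrees clockwise (seen from above) from edge_0
- edge_5 (a point): point on the sleeve's upper inner edge, 24 mm from the bore axis, 126 mm above the desk, fixed in the nest: 300 degrees clockwise (seen from above) from edge_0
- soil_tub_low: bystander, fixed, at the back behind the work: round lidded tub, 131 mm across, 90 mm high; origin centre of its underside
- pen_pot: bystander, fixed, at the back behind the work: brown pot, 100 mm across, 130 mm high, with scissors and a ruler standing up to 300 mm; carry things round in front of it
- marker_cup: bystander, fixed, at the back on the left: white cup with markers, 88 mm across, 134 mm high; origin centre of its underside
- pot_dark: bystander, loose: dark sample pot with white cap, 56 mm across, 60 mm high; origin centre of its underside
- pot_yellow: bystander, loose: yellow sample pot with white cap, 50 mm across, 54 mm high; origin centre of its underside

How it is judged (in metres and radians):
On the way, in this order (a step that is already met when the one before it is completed fails the run):
1. the cone bears on the inner edge of the sleeve, its spring pushed in by more than 1 mm, above the two screws (edge_0) (horizontal distance between cutter_tip and edge_0 below 0.012 m and horizontal distance between cutter_tip and nest below 0.0235 m and z of cutter_tip in the frame of edge_0 below -0.001 m and contact force between tool and sleeve above 0.5 N and value of joint cutter above 0.001 m), for 0.3 s.
2. the cone bears on the inner edge of the sleeve, its spring pushed in by more than 1 mm, at edge_1 (horizontal distance between cutter_tip and edge_1 below 0.012 m and horizontal distance between cutter_tip and nest below 0.0235 m and z of cutter_tip in the frame of edge_0 below -0.001 m and contact force between tool and sleeve above 0.5 N and value of joint cutter above 0.001 m), for 0.3 s.
3. the cone bears on the inner edge of the sleeve, its spring pushed in by more than 1 mm, at edge_2 (horizontal distance between cutter_tip and edge_2 below 0.012 m and horizontal distance between cutter_tip and nest below 0.0235 m and z of cutter_tip in the frame of edge_0 below -0.001 m and contact force between tool and sleeve above 0.5 N and value of joint cutter above 0.001 m), for 0.3 s.
4. the cone bears on the inner edge of the sleeve, its spring pushed in by more than 1 mm, at edge_3, opposite the screws (horizontal distance between cutter_tip and edge_3 below 0.012 m and horizontal distance between cutter_tip and nest below 0.0235 m and z of cutter_tip in the frame of edge_0 below -0.001 m and contact force between tool and sleeve above 0.5 N and value of joint cutter above 0.001 m), for 0.3 s.
5. the cone bears on the inner edge of the sleeve, its spring pushed in by more than 1 mm, at edge_4 (horizontal distance between cutter_tip and edge_4 below 0.012 m and horizontal distance between cutter_tip and nest below 0.0235 m and z of cutter_tip in the frame of edge_0 below -0.001 m and contact force between tool and sleeve above 0.5 N and value of joint cutter above 0.001 m), for 0.3 s.
6. the cone bears on the inner edge of the sleeve, its spring pushed in by more than 1 mm, at edge_5 (horizontal distance between cutter_tip and edge_5 below 0.012 m and horizontal distance between cutter_tip and nest below 0.0235 m and z of cutter_tip in the frame of edge_0 below -0.001 m and contact force between tool and sleeve above 0.5 N and value of joint cutter above 0.001 m), for 0.3 s.
7. the cone bears on the inner edge of the sleeve, its spring pushed in by more than 1 mm, back above the screws (edge_0) (all of step 1), for 0.3 s.
At the end, for the whole second after the job is handed in: Tool upright in its stand, flange on its top, within 10 mm of centre; sawn sleeve upright (0.08 rad) and at rest on the tray floor, its axis within 66 mm (gap under 10 mm) of the middle sleeve's axis and of an outer sleeve's axis; the four finished sleeves upright on the tray floor (horizontal distance between tool and stand below 0.01 m and z of tool in the frame of stand below 0.074 m and angle between tool's own z axis and vertical below 0.1 rad and z of each of sleeve, sleeve_mid, sleeve_1, sleeve_2, sleeve_3 in the frame of tray below 0.008 m and angle between each of sleeve, sleeve_mid, sleeve_1, sleeve_2, sleeve_3's own z axis and vertical below 0.08 rad and horizontal distance between sleeve and sleeve_mid below 0.066 m and (horizontal distance between sleeve and sleeve_1 below 0.066 m or horizontal distance between sleeve and sleeve_2 below 0.066 m or horizontal distance between sleeve and sleeve_3 below 0.066 m) and horizontal distance between sleeve and tray below 0.075 m and linear speed of each of sleeve, tool below 0.02 m/s); the robot touches nothing.
It fails at once if the cutter's spring is pushed in beyond 13 mm, or the tool presses on the sleeve with more than 25 N (value of joint cutter above 0.013 m or contact force between tool and sleeve above 25 N).
It fails at once if the sleeve is dropped (falls freely by more than about 6 mm) (linear speed of sleeve above 0.35 m/s and contact force between sleeve and anything else below 0.01 N).
It fails at once if a finished sleeve is knocked over (tilted beyond 0.35 rad) (angle between any of sleeve_mid, sleeve_1, sleeve_2, sleeve_3's own z axis and vertical above 0.35 rad).
It fails at once if a sample pot is moved by more than 30 mm or knocked over (distance of any of pot_dark, pot_yellow from where it was at the start of the episode above 0.03 m or angle between any of pot_dark, pot_yellow's own z axis and vertical above 0.35 rad).
It also fails if it takes over 72 s, if anything falls off the work surface, if the arm or the gripper's body presses on something with over 40 N, if the wrist force passes 120 N, or if a joint passes its speed limit or range.

### The arm

A 6-joint arm with a two-finger parallel gripper is mounted at the origin on a cart in front of the work surface, level with it; the furniture and walls round the work are solid. World frame = base frame: x ahead of the robot, y to its left, z up, the work surface at z = 0. Lengths are in m, angles in degrees, forces in N, time in s.
With the tool pointing down it reaches from about 0.375 to 0.9 m from the base axis. Payload 3.1 kg.
Tool frame: the origin (TCP) lies on the front face of the gripper's body, between the roots of the fingers; the fingertips stand 70 mm ahead of it and the grasp point (between the pads) lies 51 mm ahead of it (bot.tip_extent is the distance from the TCP to the fingertips, in m); z points along the fingers, x is the direction in which the jaws open and shut, and the axes are right-handed (so a half turn about z gives the same grasp; the last joint's range is limited). The gripper opens to 87 mm and grips with 3 to 60 N. Pads are 19 mm wide; open, the fingers measure 117 mm over their backs; the gripper's body (75 mm by 190 mm) begins 51 mm behind the grasp point.
Start: joints at [-83.05, 30.224, 82.088, -0, 67.689, -10.227], TCP at [0.185, -0.597, 0.292] pointing down, gripper open.
Joint ranges: [-176.69, 176.69], [-43.24, 126.21], [12.49, 139.97], [-82, 262], [0, 151.66], [-163.58, 163.58]. Speed limits (degrees/s): [159.86, 159.86, 180, 180, 180, 180].

### API

Orientations are given as a 3x3 rotation matrix whose columns are the frame's x, y, z axes.
In Python, from rig import bot, viewer, ticket gives the robot as it stands. The module is installed in compiled form; this text tells all that it offers.
- The arm moves only by the tool arm_command, never from a script. Its argument "targets" is a list of rows, each an object with "rot": the turn, a rotation vector about the tool's x, y, z in degrees, a list of three; "offset": the shift along the tool's x, y, z in cm, a list of three; "gripper": the closure, from 0 (fully open) to 1 (shut). A call has 1 to 8 rows; each row is the pose to reach, as a shift and turn from the pose commanded when the call began, along the tool's axes at that moment; what a row does not reach only later rows make up. A row lasts 1/10 s, in which the tool goes at most 50 mm and 8.59 degrees, less where a joint would pass 70% of its speed; a pose out of reach is approached as far as the arm can. A call with a gripper value outside its range is refused whole. The fingers move at their own pace and stop on an object; the grip force is fixed at half the most. Time passes only in rows, so rows that repeat a pose let the fingers close. It gives the time, the measured TCP pose, the force and the opening at its end, in the units of the state.
- bot.read_state(): the state, without advancing time (a new reading comes with each control period).
- viewer.capture(name): name is "side" or "top"; returns a dict with "frame" (384x512x3 uint8, red, green, blue), "fx", "fy", "cx", "cy" (pixels), "D" ([k1, k2, p1, p2, k3] as OpenCV has them; the pictures are not rectified), "view" (4x4, takes a point from world to camera coordinates). Camera axes: x right, y down, z forward; pixel columns grow to the right and rows downward; lengths in m; the calibration is good to about 2 mm. A picture is of the moment at which its call begins. There is no depth.
- ticket.hand_in(): hands the job in, once; it reports no verdict.
The state is a dict: "time_s": time; "joint_positions": joint angles; "qvel": joint speeds; "tau": joint torques, N m; "position": TCP position; "tcp_rot": TCP orientation; "force": force on the tool from outside, world axes, zero at the start; "moment": the same for the moment, N m; "opening": opening from 0.0 (shut) to 1.0 (fully open).
Only numpy, scipy, OpenCV 4.12 (cv2) and the standard library are available. Lean on these libraries where they do the work, as an engineer would, in place of code of your own. Each camera call takes 0.05 s, during which the arm holds its last target. There are 200 camera calls.

## Working session

There is one attempt and no reset: what is moved stays moved. The work goes in short steps, Python scripts to look and compute and a tool call to move; the robot and the scene stay as the last step left them, time stands still between calls to the robot, and variables do not carry over. Pictures are saved under pics/ and viewed, about 8 in all and at most 12, crops included, and the job is handed in when it is done.

Besides the shell and the picture viewer there is one more tool, called after "Emit:" as a command line: name --argument value ..., lists and objects as JSON in quotes. arm_command: Moves the arm, as the interface text tells. Its arguments: {"type":"object","properties":{"targets":{"type":"array"}},"required":["targets"]}

```bash
mkdir -p pics; ls; python3 - <<'E'
from rig import bot, viewer
import cv2
s=bot.read_state()
for k in s: print(k,s[k])
for n in("side","top"):
    c=viewer.capture(n); cv2.imwrite(f"pics/{n}0.png",c["frame"][:,:,::-1])
    print(n,c["fx"],c["fy"],c["cx"],c["cy"],c["D"]);print(c["view"])
E
```

```text
pics
time_s 0.0
joint_positions [-8.30501064e+01  3.02792994e+01  8.21563683e+01 -2.21154473e-03
  6.76884315e+01 -1.02281800e+01]
qvel [-0.04986411  0.01572515  0.0071339  -0.00993161  0.00480207 -0.02003476]
tau [ 7.81292965e-04 -4.40045750e+01 -1.76590151e+01  6.34129252e-02
  5.81479096e-02 -1.65465699e-04]
position [ 0.18452821 -0.59652899  0.29126799]
tcp_rot [[ 2.95356174e-01 -9.55387169e-01 -2.97527772e-04]
 [-9.55384823e-01 -2.95356117e-01  2.14570163e-03]
 [-2.13785245e-03 -3.49492706e-04 -9.99997654e-01]]
force [-0.77976408  0.5057593   0.83166155]
moment [ 0.00967337  0.01937938 -0.01132393]
opening 1.0018442905411922
side 479.43851931234957 479.43851931234957 255.9016707265839 192.48970214665107 [-0.16476925  0.          0.          0.          0.        ]
[[-0.97911917 -0.20327193  0.00248284  0.53326749]
 [-0.13218779  0.62734769 -0.76743812  0.1449994 ]
 [ 0.15444102 -0.75174158 -0.64111822  1.41447497]
 [ 0.          0.          0.          1.        ]]
top 365.2788868218325 365.2788868218325 253.82700729667593 192.6006056949684 [0.02278849 0.         0.         0.         0.        ]
[[-0.00216725 -0.99999533  0.0021532  -0.01609357]
 [-0.99455609  0.00193113 -0.10418475  0.54323141]
 [ 0.10418011 -0.00236727 -0.99455563  1.28552021]
 [ 0.          0.          0.          1.        ]]
```

View pics/side0.png

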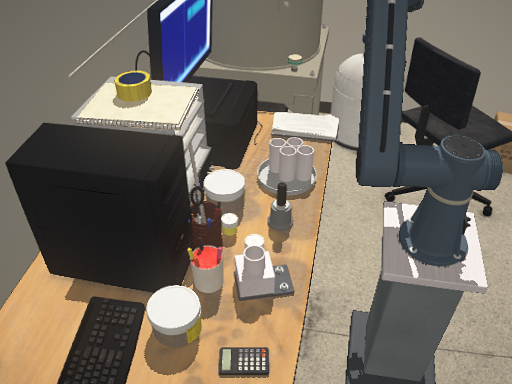

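View pics/top0.png

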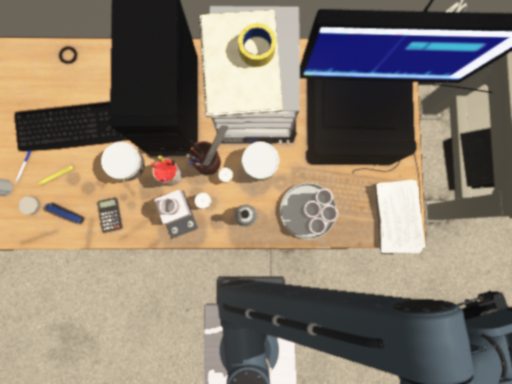

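Side view: tool at (282,205), nest (262,275), tray (288,170), with the pots at (229,225) and (255,242). Top view: nest (175,210), tool (246,214), tray (308,211). I'll zoom in on both.

```bash
cat > h.py <<'E'
import numpy as np, cv2
from rig import bot, viewer
def K(c): return np.array([[c["fx"],0,c["cx"]],[0,c["fy"],c["cy"]],[0,0,1]])
def ray(c,uv):
    p=cv2.undistortPoints(np.array([[uv]],float),K(c),np.array(c["D"]))[0,0]
    V=np.array(c["view"]);R=V[:3,:3];o=-R.T@V[:3,3]
    return o,R.T@np.array([p[0],p[1],1])
def onz(c,uv,z):
    o,d=ray(c,uv); return o+d*(z-o[2])/d[2]
def proj(c,P):
    V=np.array(c["view"]);r,_=cv2.Rodrigues(V[:3,:3])
    return cv2.projectPoints(np.array(P,float).reshape(-1,1,3),r,V[:3,3],K(c),np.array(c["D"]))[0][:,0]
def cross(c1,u1,c2,u2):
    o1,d1=ray(c1,u1);o2,d2=ray(c2,u2)
    t=np.linalg.lstsq(np.c_[d1,-d2],o2-o1,rcond=None)[0]
    a,b=o1+t[0]*d1,o2+t[1]*d2
    return (a+b)/2,np.linalg.norm(a-b)
E
python3 - <<'E'
import cv2
t=cv2.imread("pics/top0.png")[160:250,145:345]
s=cv2.imread("pics/side0.png")[130:305,205:345]
cv2.imwrite("pics/tc.png",cv2.resize(t,None,fx=4,fy=4,interpolation=cv2.INTER_CUBIC))
cv2.imwrite("pics/sc.png",cv2.resize(s,None,fx=3.4,fy=3.4,interpolation=cv2.INTER_CUBIC))
E
```

```text
(no output)
```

View pics/tc.png

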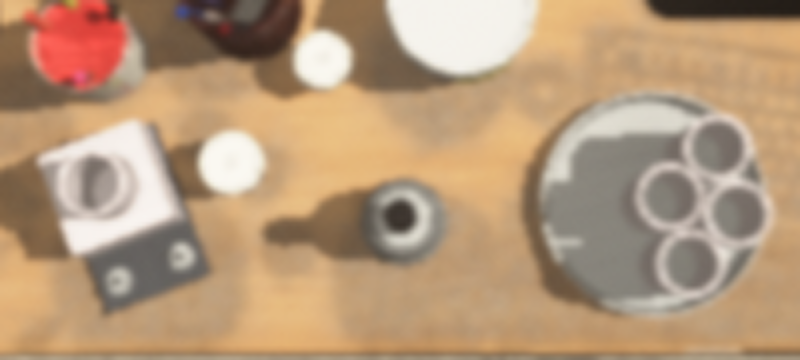

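View pics/sc.png

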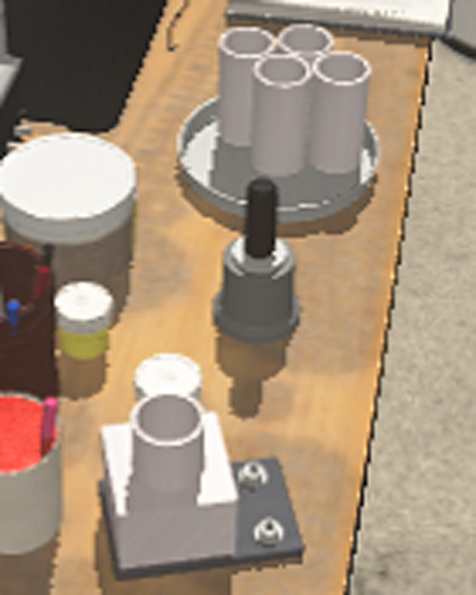

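Top crop: sawn sleeve rim (95,184), handle top (400,216), sleeves at mid (668,196), (718,147), (739,212), (690,264), screws (118,281) and (182,256), tray centre (655,203). Side crop: rim (168,420), handle top (262,184), mid top (282,70), the others (342,69), (246,42), (305,40).

```bash
python3 - <<'E'
from h import *
np.set_printoptions(precision=4,suppress=True)
t=viewer.capture("top");s=viewer.capture("side")
T=lambda u,v:((u+.5)/4-.5+145,(v+.5)/4-.5+160)
S=lambda u,v:((u+.5)/3.4-.5+205,(v+.5)/3.4-.5+130)
for n,a,b,z in [("sleeve",(95,184),(168,420),.126),("handle",(400,216),(262,184),.150),("mid",(668,196),(282,70),.113),
 ("near",(690,264),(342,69),.113),("far",(718,147),(246,42),.113),("right",(739,212),(305,40),.113),
 ("pot_dark",(231,162),(168,377),.06),("pot_yel",(323,60),(83,303),.054),("screwL",(118,281),(268,530),.015),("screwR",(182,256),(253,475),.015)]:
    c,r=cross(t,T(*a),s,S(*b)); print(n,"X",c,"res",round(r,4),"top",onz(t,T(*a),z)[:2],"side",onz(s,S(*b),z)[:2])
print("traytop",onz(t,T(655,203),.022), "standtop",onz(t,T(402,221),.07))
# automatic rim refinement: contour of the sleeve top against block is weak; hough on tall upscaled crops
f=cv2.cvtColor(t["frame"],cv2.COLOR_RGB2GRAY)[195:235,295:345]
E
```

```text
sleeve X [0.4923 0.2672 0.1218] res 0.0038 top [0.4902 0.266 ] side [0.4934 0.271 ]
handle X [0.4641 0.0132 0.1522] res 0.0046 top [0.462  0.0131] side [0.4668 0.0106]
mid X [ 0.481  -0.2099  0.1153] res 0.0022 top [ 0.48   -0.2104] side [ 0.4825 -0.2132]
near X [ 0.4245 -0.2275  0.1128] res 0.0024 top [ 0.4233 -0.2276] side [ 0.4257 -0.2272]
far X [ 0.5229 -0.2528  0.1136] res 0.0037 top [ 0.5211 -0.2531] side [ 0.5249 -0.2538]
right X [ 0.4673 -0.2693  0.1133] res 0.0015 top [ 0.4665 -0.2694] side [ 0.4681 -0.2697]
pot_dark X [0.515  0.1633 0.0591] res 0.0023 top [0.5138 0.163 ] side [0.516  0.1641]
pot_yel X [0.6066 0.0839 0.0518] res 0.0031 top [0.6048 0.0835] side [0.6075 0.0861]
screwL X [0.4123 0.2692 0.0154] res 0.0033 top [0.4106 0.2691] side [0.4139 0.2689]
screwR X [0.4341 0.2128 0.0122] res 0.0025 top [0.4328 0.2122] side [0.435  0.2153]
traytop [ 0.4792 -0.2132  0.022 ] standtop [0.4614 0.0132 0.07  ]
```

Emit:
arm_command --targets '[{"rot":[0,0,-3.8],"offset":[-3.6,-3.2,0.15],"gripper":0},{"rot":[0,0,-3.8],"offset":[-7.2,-6.4,0.3],"gripper":0},{"rot":[0,0,-3.8],"offset":[-10.8,-9.6,0.45],"gripper":0},{"rot":[0,0,-3.8],"offset":[-14.4,-12.8,0.6],"gripper":0},{"rot":[0,0,-3.8],"offset":[-18,-16,0.75],"gripper":0},{"rot":[0,0,-3.8],"offset":[-21.6,-19.2,0.9],"gripper":0},{"rot":[0,0,-3.8],"offset":[-25.2,-22.4,1],"gripper":0},{"rot":[0,0,-3.8],"offset":[-28.8,-25.6,1.2],"gripper":0}]'

```text
time_s: 1.0
position: [0.3446, -0.2447, 0.2804]
tcp_rot: [[0.357, -0.934, 0.001], [-0.934, -0.357, -0.0], [0.001, -0.0, -1.0]]
force: [0.4, 0.1, -0.4]
opening: 1.003
```

Emit:
arm_command --targets '[{"rot":[0,0,0],"offset":[-3.4,-3.4,0],"gripper":0},{"rot":[0,0,0],"offset":[-6.8,-6.9,0],"gripper":0},{"rot":[0,0,0],"offset":[-10.2,-10.4,0],"gripper":0},{"rot":[0,0,0],"offset":[-13.6,-13.9,0],"gripper":0},{"rot":[0,0,0],"offset":[-17,-17.4,0.4],"gripper":0},{"rot":[0,0,0],"offset":[-19,-19.4,0.7],"gripper":0},{"rot":[0,0,0],"offset":[-19.9,-20.4,1],"gripper":0},{"rot":[0,0,0],"offset":[-19.9,-20.4,1],"gripper":0}]'

```text
time_s: 1.8
position: [0.4636, 0.0135, 0.2698]
tcp_rot: [[0.361, -0.933, -0.001], [-0.933, -0.361, -0.0], [-0.0, 0.001, -1.0]]
force: [-0.3, 0.0, 0.4]
opening: 1.0
```

```bash
python3 - <<'E'
from h import *
s=bot.read_state();p=s["position"];print(p,s["time_s"])
tip=np.array(p)+[0,0,-bot.tip_extent]
im=[]
for n in("top","side"):
    c=viewer.capture(n)
    P=[[p[0],p[1],.15],[.464,.0125,.15],tip]
    uv=proj(c,P);print(n,uv.round(1).tolist())
    x,y=uv[1].astype(int);f=c["frame"][:,:,::-1].copy()
    g=cv2.resize(f[y-40:y+40,x-45:x+45],None,fx=4.4,fy=4.4,interpolation=cv2.INTER_CUBIC)
    im.append(g);print(x-45,y-40)
cv2.imwrite("pics/a.png",np.hstack(im))
E
```

```text
[0.46357053 0.013536   0.26983068] 1.8
top [[244.5, 213.1], [244.8, 213.0], [244.1, 212.4]]
199 173
side [[282.6, 184.5], [282.6, 184.3], [283.3, 170.7]]
237 144
```

View pics/a.png

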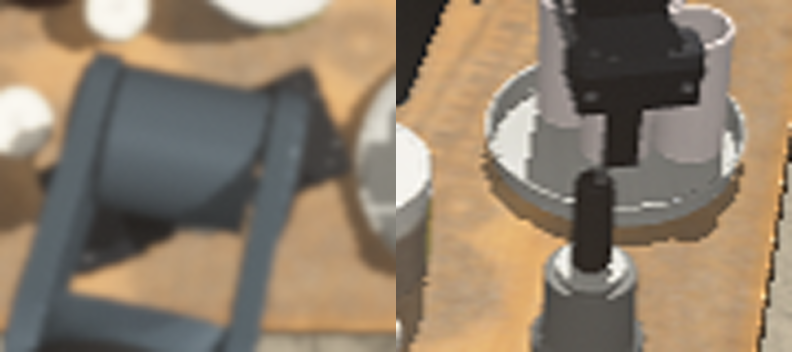

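The side view shows the open fingers straddling the handle line: finger tip at crop (621,165), handle top at (594,172). The top view has the body centred on the handle. I'll go down and close.

Emit:
arm_command --targets '[{"rot":[0,0,0],"offset":[0,0,3],"gripper":0},{"rot":[0,0,0],"offset":[0,0,6],"gripper":0},{"rot":[0,0,0],"offset":[0,0,9],"gripper":0},{"rot":[0,0,0],"offset":[0,0,11],"gripper":0},{"rot":[0,0,0],"offset":[0,0,11.5],"gripper":0},{"rot":[0,0,0],"offset":[0,0,11.5],"gripper":0}]'

```text
time_s: 2.5
position: [0.463, 0.0113, 0.155]
tcp_rot: [[0.356, -0.934, -0.002], [-0.934, -0.356, 0.0], [-0.001, 0.001, -1.0]]
force: [-0.4, 0.1, 0.7]
opening: 1.001
```

```bash
python3 - <<'E'
from h import *
s=bot.read_state();p=np.array(s["position"]);print(p,s["force"])
c=viewer.capture("side")
R=np.array(s["tcp_rot"])
uv=proj(c,[p+R@[0,0,.07],p+R@[-.05,0,.07],p+R@[-.05,.0095,.07],p+R@[-.05,-.0095,.07],[.464,.0125,.076]]);print(uv.round(1).tolist())
x,y=uv[0].astype(int);f=c["frame"][:,:,::-1]
cv2.imwrite("pics/b.png",cv2.resize(f[y-30:y+30,x-35:x+35],None,fx=8,fy=8,interpolation=cv2.INTER_CUBIC));print(x-35,y-30)
E
```

```text
[0.46299455 0.01128254 0.15496194] [-0.4173685   0.07659631  0.65525798]
[[282.2, 201.1], [285.6, 212.3], [288.8, 212.0], [282.4, 212.7], [281.6, 203.6]]
247 171
```

View pics/b.png

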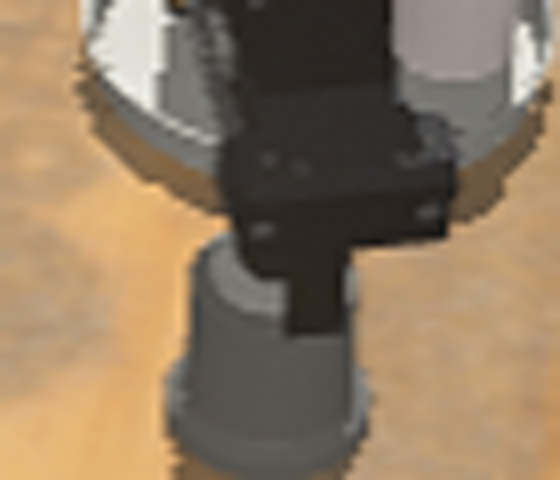

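The fingertip is centred at crop (315,333) and the stand at about (273,300), so the handle lies well inside the pads. I'll shift 2 mm and grip.

Emit:
arm_command --targets '[{"rot":[0,0,0],"offset":[0,-0.2,0],"gripper":0.4},{"rot":[0,0,0],"offset":[0,-0.2,0],"gripper":1},{"rot":[0,0,0],"offset":[0,-0.2,0],"gripper":1},{"rot":[0,0,0],"offset":[0,-0.2,0],"gripper":1},{"rot":[0,0,0],"offset":[0,-0.2,0],"gripper":1},{"rot":[0,0,0],"offset":[0,-0.2,0],"gripper":1},{"rot":[0,0,0],"offset":[0,-0.2,0],"gripper":1}]'

```text
time_s: 3.25
position: [0.4652, 0.0133, 0.1552]
tcp_rot: [[0.358, -0.934, -0.0], [-0.934, -0.358, 0.0], [-0.0, 0.0, -1.0]]
force: [-0.9, 0.3, -0.5]
opening: 0.447
```

Emit:
arm_command --targets '[{"rot":[0,0,0],"offset":[0,0,0],"gripper":1},{"rot":[0,0,0],"offset":[0,0,0],"gripper":1},{"rot":[0,0,0],"offset":[0,0,0],"gripper":1},{"rot":[0,0,0],"offset":[0,0,0],"gripper":1}]'

```text
time_s: 3.65
position: [0.4653, 0.0131, 0.1552]
tcp_rot: [[0.358, -0.934, 0.0], [-0.934, -0.358, -0.0], [0.0, -0.0, -1.0]]
force: [0.0, -0.9, -0.3]
opening: 0.315
```

Emit:
arm_command --targets '[{"rot":[0,0,0],"offset":[0,0,-1.5],"gripper":1},{"rot":[0,0,0],"offset":[0,0,-4.5],"gripper":1},{"rot":[0,0,0],"offset":[0,0,-8],"gripper":1},{"rot":[0,0,0],"offset":[-1,0,-11.5],"gripper":1},{"rot":[0,0,0],"offset":[-3,-1,-14],"gripper":1},{"rot":[0,0,0],"offset":[-6,-2.6,-14.5],"gripper":1},{"rot":[0,0,0],"offset":[-9.5,-4.1,-14.5],"gripper":1},{"rot":[0,0,0],"offset":[-13,-5.6,-14.5],"gripper":1}]'

```text
time_s: 4.45
position: [0.4706, 0.1558, 0.3005]
tcp_rot: [[0.357, -0.934, 0.0], [-0.934, -0.357, 0.0], [-0.0, -0.0, -1.0]]
force: [0.9, -0.6, -0.6]
opening: 0.315
```

Emit:
arm_command --targets '[{"rot":[0,0,0],"offset":[-3.5,-1.5,0],"gripper":1},{"rot":[0,0,0],"offset":[-6.5,-2.8,0],"gripper":1},{"rot":[0,0,0],"offset":[-8.5,-3.8,0],"gripper":1},{"rot":[0,0,0],"offset":[-9.8,-4.3,0],"gripper":1},{"rot":[0,0,0],"offset":[-9.8,-4.3,0],"gripper":1},{"rot":[0,0,0],"offset":[-9.8,-4.3,0],"gripper":1}]'

```text
time_s: 5.05
position: [0.4756, 0.2609, 0.2999]
tcp_rot: [[0.358, -0.934, -0.001], [-0.934, -0.358, -0.001], [0.001, 0.002, -1.0]]
force: [-0.1, -0.0, -0.9]
opening: 0.318
```

```bash
python3 - <<'E'
from h import *
s=bot.read_state();p=np.array(s["position"]);print(s["time_s"],p,s["force"],s["opening"])
R=np.array(s["tcp_rot"])
ims=[]
for n in("side","top"):
    c=viewer.capture(n)
    tip=p+R@[0,0,.141]
    uv=proj(c,[tip,p+R@[0,0,.085],[.4925,.2675,.126]]);print(n,uv.round(2).tolist())
    x,y=uv[0].astype(int);f=c["frame"][:,:,::-1]
    ims.append(cv2.resize(f[y-30:y+30,x-33:x+33],None,fx=6,fy=6,interpolation=cv2.INTER_CUBIC));print(x-33,y-30)
cv2.imwrite("pics/c.png",np.hstack(ims))
E
```

```text
5.05 [0.47557245 0.26092204 0.29985415] [-0.09762921 -0.02873963 -0.92287901] 0.317906079947917
side [[262.01, 242.29], [262.23, 226.07], [254.71, 252.24]]
229 212
top [[167.54, 209.51], [163.26, 208.42], [167.93, 204.92]]
134 179
```

View pics/c.png

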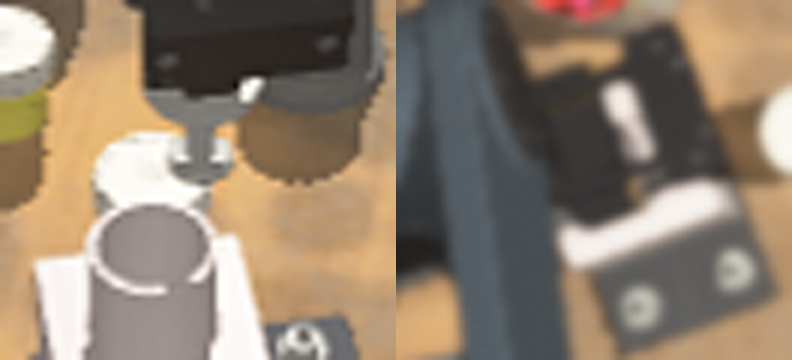

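Side crop: cone tip at (199,185), on its predicted spot to 0.3 px. Sleeve rim centre at (151,249), i.e. about 2 mm further +x/+y than my estimate, so I'll use centre (0.493, 0.269). Now I'll lower the cone at edge_0.

Emit:
arm_command --targets '[{"rot":[0,0,0],"offset":[-0.1,-0.05,1.5],"gripper":1},{"rot":[0,0,0],"offset":[-0.1,-0.05,3],"gripper":1},{"rot":[0,0,0],"offset":[-0.1,-0.05,3.6],"gripper":1},{"rot":[0,0,0],"offset":[-0.1,-0.05,4],"gripper":1},{"rot":[0,0,0],"offset":[-0.1,-0.05,4.3],"gripper":1},{"rot":[0,0,0],"offset":[-0.1,-0.05,4.45],"gripper":1},{"rot":[0,0,0],"offset":[-0.1,-0.05,4.45],"gripper":1},{"rot":[0,0,0],"offset":[-0.1,-0.05,4.45],"gripper":1}]'

```text
time_s: 5.95
position: [0.4768, 0.2627, 0.2564]
tcp_rot: [[0.358, -0.934, 0.002], [-0.934, -0.358, 0.0], [0.001, -0.002, -1.0]]
force: [1.7, -0.8, 1.1]
opening: 0.316
```

```bash
python3 - <<'E'
from h import *
s=bot.read_state();p=np.array(s["position"]);print(s["time_s"],p)
R=np.array(s["tcp_rot"]);F=[s["force"]]
c=viewer.capture("side")
for i in range(4): viewer.capture("side");F.append(bot.read_state()["force"])
print(np.mean(F,0),np.std(F,0),"tool axes",R.T@np.mean(F,0))
uv=proj(c,[p+R@[0,0,.141],p+R@[0,0,.085]]);print(uv.round(2).tolist())
x,y=uv[0].astype(int)-[30,35];f=c["frame"][:,:,::-1];print(x,y)
cv2.imwrite("pics/d.png",cv2.resize(f[y:y+60,x:x+60],None,fx=9,fy=9,interpolation=cv2.INTER_CUBIC))
E
```

```text
5.95 [0.4767647  0.26266767 0.25639092]
[ 1.56888993 -0.66625454  0.99051139] [0.44721973 0.40456565 0.37549811] tool axes [ 1.18457648 -1.22796947 -0.98756928]
[[261.04, 254.65], [261.3, 239.2]]
231 219
```

View pics/d.png

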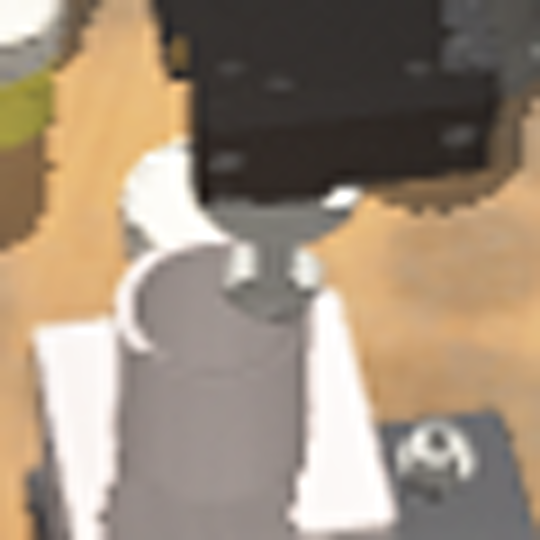

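Force rose about 2 N upward and about 1.2 N inward, so the spring is in by roughly 4 mm, with the cone seated at crop (272,285). Starting round clockwise (−sin θ, cos θ in tool x, y).

Emit:
arm_command --targets '[{"rot":[0,0,0],"offset":[-0.16,-0.01,0],"gripper":1},{"rot":[0,0,0],"offset":[-0.31,-0.03,0],"gripper":1},{"rot":[0,0,0],"offset":[-0.47,-0.06,0],"gripper":1},{"rot":[0,0,0],"offset":[-0.62,-0.11,0],"gripper":1},{"rot":[0,0,0],"offset":[-0.76,-0.17,0],"gripper":1},{"rot":[0,0,0],"offset":[-0.9,-0.24,0],"gripper":1},{"rot":[0,0,0],"offset":[-1.03,-0.33,0],"gripper":1},{"rot":[0,0,0],"offset":[-1.16,-0.42,0],"gripper":1}]'

```text
time_s: 7.0
position: [0.4758, 0.275, 0.2557]
tcp_rot: [[0.358, -0.934, -0.001], [-0.934, -0.358, -0.0], [0.0, 0.001, -1.0]]
force: [2.0, -2.7, 1.1]
opening: 0.315
```

Emit:
arm_command --targets '[{"rot":[0,0,0],"offset":[-0.11,-0.11,0],"gripper":1},{"rot":[0,0,0],"offset":[-0.22,-0.22,0],"gripper":1},{"rot":[0,0,0],"offset":[-0.31,-0.35,0],"gripper":1},{"rot":[0,0,0],"offset":[-0.4,-0.48,0],"gripper":1},{"rot":[0,0,0],"offset":[-0.47,-0.62,0],"gripper":1},{"rot":[0,0,0],"offset":[-0.53,-0.76,0],"gripper":1},{"rot":[0,0,0],"offset":[-0.58,-0.91,0],"gripper":1},{"rot":[0,0,0],"offset":[-0.61,-1.07,0],"gripper":1}]'

```text
time_s: 7.8
position: [0.4835, 0.2848, 0.2557]
tcp_rot: [[0.358, -0.934, -0.001], [-0.934, -0.358, 0.001], [-0.001, 0.001, -1.0]]
force: [-1.3, -3.2, 0.9]
opening: 0.318
```

```bash
python3 - <<'E'
from h import *
s=bot.read_state();p=np.array(s["position"]);print(s["time_s"],p)
R=np.array(s["tcp_rot"]);F=[s["force"]]
for i in range(7): viewer.capture("side");F.append(bot.read_state()["force"])
print(np.mean(F,0),np.std(F,0),"tool axes",R.T@np.mean(F,0))
E
```

```text
7.8 [0.48354321 0.28483911 0.25567326]
[-0.36513191 -1.99779775  0.84964702] [0.59187475 0.69346318 0.50798848] tool axes [ 1.73424054  1.05621756 -0.85043014]
```

Contact is steady (about 1.7 N inward at 80°), so I'll continue.

Emit:
arm_command --targets '[{"rot":[0,0,0],"offset":[-0.02,-0.15,0],"gripper":1},{"rot":[0,0,0],"offset":[-0.03,-0.31,0],"gripper":1},{"rot":[0,0,0],"offset":[-0.02,-0.47,0],"gripper":1},{"rot":[0,0,0],"offset":[0,-0.62,0],"gripper":1},{"rot":[0,0,0],"offset":[0.03,-0.78,0],"gripper":1},{"rot":[0,0,0],"offset":[0.08,-0.93,0],"gripper":1},{"rot":[0,0,0],"offset":[0.14,-1.07,0],"gripper":1},{"rot":[0,0,0],"offset":[0.21,-1.21,0],"gripper":1}]'

```text
time_s: 8.95
position: [0.4955, 0.287, 0.2556]
tcp_rot: [[0.358, -0.934, -0.001], [-0.934, -0.358, 0.0], [-0.0, 0.001, -1.0]]
force: [-1.8, -1.5, 1.1]
opening: 0.318
```

Emit:
arm_command --targets '[{"rot":[0,0,0],"offset":[0.09,-0.13,0],"gripper":1},{"rot":[0,0,0],"offset":[0.18,-0.26,0],"gripper":1},{"rot":[0,0,0],"offset":[0.29,-0.37,0],"gripper":1},{"rot":[0,0,0],"offset":[0.4,-0.48,0],"gripper":1},{"rot":[0,0,0],"offset":[0.53,-0.57,0],"gripper":1},{"rot":[0,0,0],"offset":[0.66,-0.66,0],"gripper":1},{"rot":[0,0,0],"offset":[0.8,-0.73,0],"gripper":1},{"rot":[0,0,0],"offset":[0.94,-0.79,0],"gripper":1}]'

```text
time_s: 9.75
position: [0.5066, 0.2811, 0.2558]
tcp_rot: [[0.358, -0.934, -0.0], [-0.934, -0.358, 0.001], [-0.001, -0.0, -1.0]]
force: [-1.9, 0.1, 1.2]
opening: 0.313
```

Emit:
arm_command --targets '[{"rot":[0,0,0],"offset":[0.15,-0.05,0],"gripper":1},{"rot":[0,0,0],"offset":[0.31,-0.08,0],"gripper":1},{"rot":[0,0,0],"offset":[0.46,-0.1,0],"gripper":1},{"rot":[0,0,0],"offset":[0.62,-0.11,0],"gripper":1},{"rot":[0,0,0],"offset":[0.62,-0.11,0],"gripper":1}]'

```text
time_s: 10.25
position: [0.51, 0.2755, 0.2558]
tcp_rot: [[0.358, -0.934, 0.0], [-0.934, -0.358, 0.0], [-0.0, -0.001, -1.0]]
force: [-2.3, 1.0, 0.4]
opening: 0.316
```

```bash
python3 - <<'E'
from h import *
s=bot.read_state();p=np.array(s["position"]);print(s["time_s"],p)
R=np.array(s["tcp_rot"]);F=[s["force"]]
c=viewer.capture("side")
for i in range(6): viewer.capture("side");F.append(bot.read_state()["force"])
print(np.mean(F,0),"tool axes",R.T@np.mean(F,0))
uv=proj(c,[p+R@[0,0,.141],p+R@[0,0,.085]]);print(uv.round(2).tolist())
x,y=uv[0].astype(int)-[30,35];f=c["frame"][:,:,::-1];print(x,y)
cv2.imwrite("pics/e.png",cv2.resize(f[y:y+60,x:x+60],None,fx=9,fy=9,interpolation=cv2.INTER_CUBIC))
E
```

```text
10.25 [0.51000622 0.275512   0.25583613]
[-2.36201014  0.56830086  0.75917957] tool axes [-1.37575711  2.00198196 -0.76011316]
[[247.27, 256.48], [247.07, 241.03]]
217 221
```

View pics/e.png

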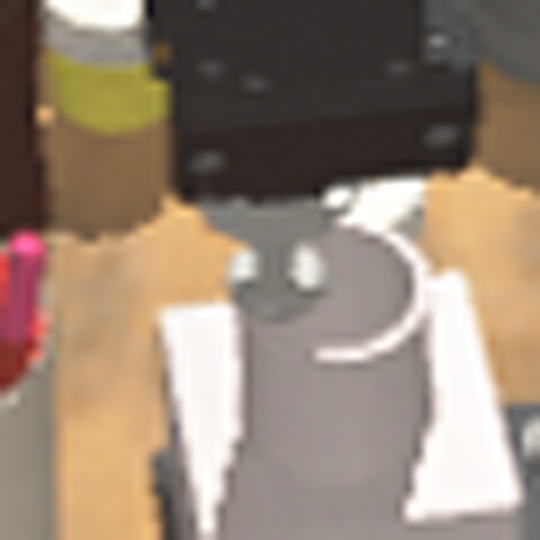

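Opposite the screws the cone (crop (275,285)) bears on the far inner edge with about 2 N inward. Now the second half.

Emit:
arm_command --targets '[{"rot":[0,0,0],"offset":[0.16,0.01,0],"gripper":1},{"rot":[0,0,0],"offset":[0.31,0.03,0],"gripper":1},{"rot":[0,0,0],"offset":[0.47,0.06,0],"gripper":1},{"rot":[0,0,0],"offset":[0.62,0.11,0],"gripper":1},{"rot":[0,0,0],"offset":[0.76,0.17,0],"gripper":1},{"rot":[0,0,0],"offset":[0.9,0.24,0],"gripper":1},{"rot":[0,0,0],"offset":[1.03,0.33,0],"gripper":1},{"rot":[0,0,0],"offset":[1.16,0.42,0],"gripper":1}]'

```text
time_s: 11.4
position: [0.5102, 0.2633, 0.2559]
tcp_rot: [[0.358, -0.934, 0.001], [-0.934, -0.358, 0.001], [-0.0, -0.001, -1.0]]
force: [-1.1, 3.1, -0.1]
opening: 0.318
```

Emit:
arm_command --targets '[{"rot":[0,0,0],"offset":[0.11,0.11,0],"gripper":1},{"rot":[0,0,0],"offset":[0.22,0.22,0],"gripper":1},{"rot":[0,0,0],"offset":[0.31,0.35,0],"gripper":1},{"rot":[0,0,0],"offset":[0.4,0.48,0],"gripper":1},{"rot":[0,0,0],"offset":[0.47,0.62,0],"gripper":1},{"rot":[0,0,0],"offset":[0.53,0.76,0],"gripper":1},{"rot":[0,0,0],"offset":[0.58,0.91,0],"gripper":1},{"rot":[0,0,0],"offset":[0.61,1.07,0],"gripper":1}]'

```text
time_s: 12.2
position: [0.5023, 0.2535, 0.2558]
tcp_rot: [[0.358, -0.934, 0.001], [-0.934, -0.358, -0.0], [0.0, -0.0, -1.0]]
force: [-0.6, 2.1, 0.5]
opening: 0.319
```

```bash
python3 - <<'E'
from h import *
s=bot.read_state();print(s["time_s"],s["position"])
R=np.array(s["tcp_rot"]);F=[s["force"]]
for i in range(7): viewer.capture("side");F.append(bot.read_state()["force"])
print(np.mean(F,0),"tool axes",R.T@np.mean(F,0))
E
```

```text
12.2 [0.50231503 0.2534782  0.25581706]
[0.14124845 1.83329188 0.41571701] tool axes [-1.66092433 -0.78857474 -0.41618642]
```

Vertical force is a little lower on this side, so I'll press 2 mm more and dwell here (still edge_4) to be sure, then go on.

Emit:
arm_command --targets '[{"rot":[0,0,0],"offset":[0,0,0.1],"gripper":1},{"rot":[0,0,0],"offset":[0,0,0.2],"gripper":1},{"rot":[0,0,0],"offset":[0,-0.05,0.2],"gripper":1},{"rot":[0,0,0],"offset":[0,-0.1,0.2],"gripper":1},{"rot":[0,0,0],"offset":[0,-0.1,0.2],"gripper":1},{"rot":[0,0,0],"offset":[0,-0.1,0.2],"gripper":1},{"rot":[0,0,0],"offset":[0,-0.05,0.2],"gripper":1},{"rot":[0,0,0],"offset":[0,0,0.2],"gripper":1}]'

```text
time_s: 13.35
position: [0.5023, 0.2537, 0.2538]
tcp_rot: [[0.358, -0.934, 0.0], [-0.934, -0.358, 0.0], [0.0, -0.0, -1.0]]
force: [-0.5, 0.9, 0.8]
opening: 0.313
```

Emit:
arm_command --targets '[{"rot":[0,0,0],"offset":[0.02,0.15,0],"gripper":1},{"rot":[0,0,0],"offset":[0.03,0.31,0],"gripper":1},{"rot":[0,0,0],"offset":[0.02,0.47,0],"gripper":1},{"rot":[0,0,0],"offset":[0,0.62,0],"gripper":1},{"rot":[0,0,0],"offset":[-0.03,0.78,0],"gripper":1},{"rot":[0,0,0],"offset":[-0.08,0.93,0],"gripper":1},{"rot":[0,0,0],"offset":[-0.14,1.07,0],"gripper":1},{"rot":[0,0,0],"offset":[-0.21,1.21,0],"gripper":1}]'

```text
time_s: 14.15
position: [0.4908, 0.2513, 0.254]
tcp_rot: [[0.358, -0.934, 0.002], [-0.934, -0.358, 0.0], [0.001, -0.002, -1.0]]
force: [3.4, 2.3, 1.9]
opening: 0.315
```

Emit:
arm_command --targets '[{"rot":[0,0,0],"offset":[-0.09,0.13,0],"gripper":1},{"rot":[0,0,0],"offset":[-0.18,0.26,0],"gripper":1},{"rot":[0,0,0],"offset":[-0.29,0.37,0],"gripper":1},{"rot":[0,0,0],"offset":[-0.4,0.48,0],"gripper":1},{"rot":[0,0,0],"offset":[-0.53,0.57,0],"gripper":1},{"rot":[0,0,0],"offset":[-0.66,0.66,0],"gripper":1},{"rot":[0,0,0],"offset":[-0.8,0.73,0],"gripper":1},{"rot":[0,0,0],"offset":[-0.94,0.79,0],"gripper":1}]'

```text
time_s: 14.95
position: [0.4795, 0.2572, 0.2538]
tcp_rot: [[0.358, -0.934, 0.0], [-0.934, -0.358, -0.0], [0.0, -0.0, -1.0]]
force: [4.2, 0.2, 1.8]
opening: 0.314
```

Emit:
arm_command --targets '[{"rot":[0,0,0],"offset":[-0.15,0.05,0],"gripper":1},{"rot":[0,0,0],"offset":[-0.31,0.08,0],"gripper":1},{"rot":[0,0,0],"offset":[-0.46,0.1,0],"gripper":1},{"rot":[0,0,0],"offset":[-0.62,0.11,0],"gripper":1},{"rot":[0,0,0],"offset":[-0.78,0.1,0],"gripper":1},{"rot":[0,0,0],"offset":[-0.78,0.1,0],"gripper":1},{"rot":[0,0,0],"offset":[-0.78,0.1,0],"gripper":1}]'

```text
time_s: 15.65
position: [0.4754, 0.2643, 0.2537]
tcp_rot: [[0.358, -0.934, -0.001], [-0.934, -0.358, 0.0], [-0.0, 0.001, -1.0]]
force: [3.7, -0.8, 0.8]
opening: 0.316
```

```bash
python3 - <<'E'
from h import *
s=bot.read_state();print(s["time_s"],s["position"])
R=np.array(s["tcp_rot"]);F=[s["force"]]
for i in range(7): viewer.capture("side");F.append(bot.read_state()["force"])
print(np.mean(F,0),"tool axes",R.T@np.mean(F,0))
E
```

```text
15.65 [0.47543566 0.26433817 0.25368077]
[ 3.49380253 -0.41316214  1.19790673] tool axes [ 1.63574275 -3.11386741 -1.20021457]
```

Emit:
arm_command --targets '[{"rot":[0,0,0],"offset":[0,-0.1,-0.8],"gripper":1},{"rot":[0,0,0],"offset":[0,-0.2,-2.5],"gripper":1},{"rot":[0,0,0],"offset":[0,0,-4.5],"gripper":1},{"rot":[0,0,0],"offset":[2,0.8,-5],"gripper":1},{"rot":[0,0,0],"offset":[5,2.1,-5],"gripper":1},{"rot":[0,0,0],"offset":[8.5,3.6,-5],"gripper":1},{"rot":[0,0,0],"offset":[12,5.1,-5],"gripper":1},{"rot":[0,0,0],"offset":[15.5,6.6,-5],"gripper":1}]'

```text
time_s: 16.8
position: [0.4668, 0.0953, 0.3031]
tcp_rot: [[0.358, -0.934, -0.007], [-0.934, -0.358, 0.002], [-0.004, 0.006, -1.0]]
force: [1.0, -0.5, -1.1]
opening: 0.318
```

Emit:
arm_command --targets '[{"rot":[0,0,0],"offset":[3,1.3,1],"gripper":1},{"rot":[0,0,0],"offset":[5.5,2.4,2],"gripper":1},{"rot":[0,0,0],"offset":[7,3,3],"gripper":1},{"rot":[0,0,0],"offset":[7.6,3.4,4],"gripper":1},{"rot":[0,0,0],"offset":[7.6,3.4,4.5],"gripper":1},{"rot":[0,0,0],"offset":[7.6,3.4,4.5],"gripper":1}]'

```text
time_s: 17.4
position: [0.4637, 0.0137, 0.2578]
tcp_rot: [[0.358, -0.934, -0.004], [-0.934, -0.358, 0.002], [-0.003, 0.003, -1.0]]
force: [-0.1, 0.2, -1.5]
opening: 0.315
```

```bash
python3 - <<'E'
from rig import bot
s=bot.read_state();print(s["time_s"],s["position"],s["tcp_rot"],s["force"])
E
```

```text
17.4 [0.46374045 0.01367482 0.2578141 ] [[ 0.35799253 -0.93371598 -0.00397604]
 [-0.93371976 -0.35800099  0.00164545]
 [-0.00295981  0.00312345 -0.99999074]] [-0.14541925  0.21660493 -1.52944508]
```

Emit:
arm_command --targets '[{"rot":[0,0,0],"offset":[0,-0.05,2],"gripper":1},{"rot":[0,0,0],"offset":[0,-0.1,4.5],"gripper":1},{"rot":[0,0,0],"offset":[0,-0.1,7],"gripper":1},{"rot":[0,0,0],"offset":[0,-0.1,9],"gripper":1},{"rot":[0,0,0],"offset":[0,-0.1,9.9],"gripper":1},{"rot":[0,0,0],"offset":[0,-0.1,10.2],"gripper":1},{"rot":[0,0,0],"offset":[0,-0.1,10.3],"gripper":1},{"rot":[0,0,0],"offset":[0,-0.1,10.3],"gripper":1}]'

```text
time_s: 18.2
position: [0.4665, 0.0132, 0.1565]
tcp_rot: [[0.358, -0.934, 0.002], [-0.934, -0.358, -0.0], [0.001, -0.001, -1.0]]
force: [-0.6, 0.9, -1.1]
opening: 0.315
```

Emit:
arm_command --targets '[{"rot":[0,0,0],"offset":[0,0,0.1],"gripper":1},{"rot":[0,0,0],"offset":[0,0,0.1],"gripper":1},{"rot":[0,0,0],"offset":[0,0,0.1],"gripper":0},{"rot":[0,0,0],"offset":[0,0,0.1],"gripper":0},{"rot":[0,0,0],"offset":[0,0,0.1],"gripper":0},{"rot":[0,0,0],"offset":[0,0,0.1],"gripper":0},{"rot":[0,0,0],"offset":[0,0,0.1],"gripper":0},{"rot":[0,0,0],"offset":[0,0,0.1],"gripper":0}]'

```text
time_s: 19.0
position: [0.466, 0.013, 0.1548]
tcp_rot: [[0.358, -0.934, 0.0], [-0.934, -0.358, -0.0], [0.0, -0.0, -1.0]]
force: [0.3, -0.6, 0.4]
opening: 0.778
```

Emit:
arm_command --targets '[{"rot":[0,0,0],"offset":[0,0,-2],"gripper":0},{"rot":[0,0,0],"offset":[0,0,-5],"gripper":0},{"rot":[0,0,0],"offset":[0,0,-9],"gripper":0},{"rot":[0,0,0],"offset":[-1.5,-0.8,-11.5],"gripper":0},{"rot":[0,0,0],"offset":[-5,-2.6,-11.5],"gripper":0},{"rot":[0,0,0],"offset":[-9,-4.6,-11.5],"gripper":0},{"rot":[0,0,0],"offset":[-13,-6.6,-11.5],"gripper":0},{"rot":[0,0,0],"offset":[-17,-8.6,-11.5],"gripper":0}]'

```text
time_s: 19.8
position: [0.4852, 0.2042, 0.2699]
tcp_rot: [[0.358, -0.934, 0.0], [-0.934, -0.358, -0.0], [0.0, -0.0, -1.0]]
force: [0.5, 0.1, 0.1]
opening: 1.0
```

Emit:
arm_command --targets '[{"rot":[0,0,0],"offset":[-3.5,-1.8,0],"gripper":0},{"rot":[0,0,0],"offset":[-5.5,-2.8,0],"gripper":0},{"rot":[0,0,0],"offset":[-5.9,-3.1,0],"gripper":0},{"rot":[0,0,0],"offset":[-5.9,-3.1,2],"gripper":0},{"rot":[0,0,0],"offset":[-5.9,-3.1,3.5],"gripper":0},{"rot":[0,0,0],"offset":[-5.9,-3.1,3.5],"gripper":0}]'

```text
time_s: 20.4
position: [0.4917, 0.2675, 0.2327]
tcp_rot: [[0.357, -0.934, -0.005], [-0.934, -0.357, -0.002], [0.0, 0.006, -1.0]]
force: [-0.4, 0.2, 0.6]
opening: 1.003
```

```bash
python3 - <<'E'
from h import *
s=bot.read_state();p=np.array(s["position"]);print(s["time_s"],p,s["opening"])
R=np.array(s["tcp_rot"]);ims=[]
for n,q in(("side",[.493,.269,.126]),("side",[.465,.013,.09])):
    c=viewer.capture(n)
    uv=proj(c,[q,p+R@[0,0,.07],p+R@[-.05,0,.07],[.465,.013,.15],[.465,.013,.07]]);print(n,uv.round(1).tolist())
    x,y=uv[0].astype(int)-[33,30];print(x,y)
    ims.append(cv2.resize(c["frame"][y:y+60,x:x+66,::-1],None,fx=6,fy=6,interpolation=cv2.INTER_CUBIC))
cv2.imwrite("pics/f.png",np.hstack(ims))
E
```

```text
20.4 [0.49168478 0.26748135 0.23266926] 1.0028357646891706
side [[254.4, 252.6], [255.2, 242.1], [258.5, 256.9], [282.2, 184.4], [281.2, 205.2]]
221 222
side [[281.4, 200.1], [255.2, 242.1], [258.5, 256.9], [282.2, 184.4], [281.2, 205.2]]
248 170
```

View pics/f.png

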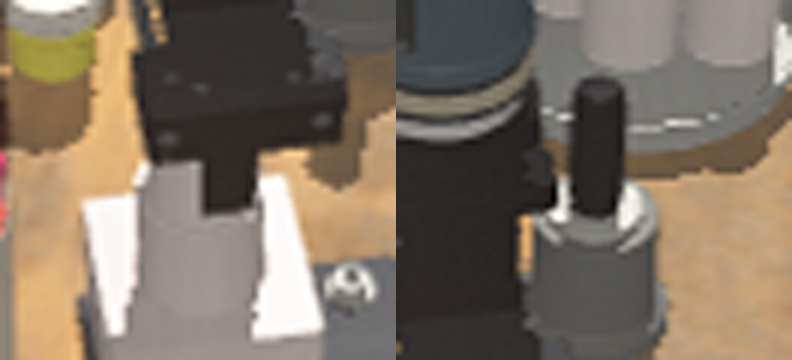

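Left half: the finger (centre (230,210)) comes down over the sleeve (edges 137–260). Right half: the tool stands upright in its stand, handle at (600,150). Descending on the sleeve now.

Emit:
arm_command --targets '[{"rot":[0,0,0],"offset":[0,-0.1,2.5],"gripper":0},{"rot":[0,0,0],"offset":[0,-0.1,5],"gripper":0},{"rot":[0,0,0],"offset":[0,-0.1,7.2],"gripper":0},{"rot":[0,0,0],"offset":[0,-0.1,8.1],"gripper":0},{"rot":[0,0,0],"offset":[0,-0.1,8.1],"gripper":0},{"rot":[0,0,0],"offset":[0,-0.1,8.1],"gripper":1},{"rot":[0,0,0],"offset":[0,-0.1,8.1],"gripper":1},{"rot":[0,0,0],"offset":[0,-0.1,8.1],"gripper":1}]'

```text
time_s: 21.3
position: [0.4948, 0.2693, 0.1549]
tcp_rot: [[0.358, -0.934, 0.002], [-0.934, -0.358, 0.001], [0.0, -0.002, -1.0]]
force: [0.0, 0.7, -0.2]
opening: 0.808
```

Emit:
arm_command --targets '[{"rot":[0,0,0],"offset":[0,0,0],"gripper":1},{"rot":[0,0,0],"offset":[0,0,0],"gripper":1},{"rot":[0,0,0],"offset":[0,0,0],"gripper":1},{"rot":[0,0,0],"offset":[0,0,0],"gripper":1}]'

```text
time_s: 21.7
position: [0.4943, 0.2691, 0.1541]
tcp_rot: [[0.358, -0.934, 0.001], [-0.934, -0.358, -0.0], [0.0, -0.0, -1.0]]
force: [0.5, 0.3, 3.2]
opening: 0.627
```

```bash
python3 - <<'E'
from h import *
s=bot.read_state();R=np.array(s["tcp_rot"]);print(s["time_s"],s["position"],s["opening"])
F=[s["force"]]
for i in range(4): viewer.capture("side");F.append(bot.read_state()["force"])
print("tool axes",R.T@np.mean(F,0))
E
```

```text
21.7 [0.49431024 0.26908535 0.15413367] 0.6268060047805561
tool axes [ 0.5506413   0.41567096 -3.74566697]
```

Gripped (opening 0.627, about 56 mm) with small side force. Lift and carry.

Emit:
arm_command --targets '[{"rot":[0,0,0],"offset":[0,0,-1],"gripper":1},{"rot":[0,0,0],"offset":[0,0,-2.5],"gripper":1},{"rot":[0,0,0],"offset":[0,0,-4.5],"gripper":1},{"rot":[0,0,0],"offset":[0,0,-7],"gripper":1},{"rot":[0,0,0],"offset":[0,0,-10],"gripper":1},{"rot":[0,0,0],"offset":[0,0,-13.5],"gripper":1},{"rot":[0,0,0],"offset":[0,0,-17],"gripper":1},{"rot":[0,0,0],"offset":[0,0,-18.7],"gripper":1}]'

```text
time_s: 22.7
position: [0.4947, 0.2696, 0.3441]
tcp_rot: [[0.358, -0.934, 0.004], [-0.934, -0.358, 0.002], [-0.0, -0.005, -1.0]]
force: [0.3, -0.1, -1.7]
opening: 0.631
```

Emit:
arm_command --targets '[{"rot":[0,0,-5],"offset":[1.3,0.7,0],"gripper":1},{"rot":[0,0,-10],"offset":[3.5,1.9,0],"gripper":1},{"rot":[0,0,-15],"offset":[6.6,3.6,0],"gripper":1},{"rot":[0,0,-20],"offset":[9.7,5.2,0],"gripper":1},{"rot":[0,0,-26],"offset":[12.8,6.9,0],"gripper":1},{"rot":[0,0,-32],"offset":[15.8,8.6,0],"gripper":1},{"rot":[0,0,-38],"offset":[18.9,10.2,0],"gripper":1},{"rot":[0,0,-43],"offset":[22,11.9,0],"gripper":1}]'

```text
time_s: 23.5
position: [0.461, 0.0202, 0.3407]
tcp_rot: [[0.9, -0.435, -0.001], [-0.435, -0.9, 0.001], [-0.001, -0.0, -1.0]]
force: [0.7, -0.3, -1.5]
opening: 0.625
```

Emit:
arm_command --targets '[{"rot":[0,0,-6],"offset":[1.1,3.3,0],"gripper":1},{"rot":[0,0,-12],"offset":[2.2,6.6,0],"gripper":1},{"rot":[0,0,-18],"offset":[3.3,9.9,0],"gripper":1},{"rot":[0,0,-24],"offset":[4.4,13,0],"gripper":1},{"rot":[0,0,-30],"offset":[5.3,15.7,0],"gripper":1},{"rot":[0,0,-36],"offset":[5.9,17.4,0],"gripper":1},{"rot":[0,0,-42],"offset":[6.1,18.1,0],"gripper":1},{"rot":[0,0,-43],"offset":[6.1,18.1,0],"gripper":1}]'

```text
time_s: 24.3
position: [0.4368, -0.169, 0.3406]
tcp_rot: [[0.957, 0.291, -0.0], [0.291, -0.957, 0.001], [-0.0, -0.001, -1.0]]
force: [0.2, -0.1, -1.1]
opening: 0.63
```

```bash
python3 - <<'E'
from h import *
s=bot.read_state();p=np.array(s["position"]);print(s["time_s"],p,s["tcp_rot"][0],s["opening"])
R=np.array(s["tcp_rot"]);ims=[]
for n in("side","top"):
    c=viewer.capture(n)
    A=p+R@[0,0,.026];B=p+R@[0,0,.136]
    uv=proj(c,[A,B,[.481,-.2105,.113],[.4243,-.2275,.113]]);print(n,uv.round(1).tolist())
    x,y=((uv[1]+uv[2])/2).astype(int)-[33,36];print(x,y)
    ims.append(cv2.resize(c["frame"][y:y+66,x:x+66,::-1],None,fx=6,fy=6,interpolation=cv2.INTER_CUBIC))
cv2.imwrite("pics/g.png",np.hstack(ims))
E
```

```text
24.3 [ 0.43680422 -0.16902063  0.34061509] [ 9.56828211e-01  2.90653712e-01 -4.40782812e-04] 0.6301445541513334
side [[303.5, 104.5], [301.3, 135.7], [287.9, 150.7], [305.7, 149.9]]
261 107
top [[308.6, 219.8], [303.2, 220.9], [311.7, 208.3], [317.1, 225.3]]
274 178
```

View pics/g.png

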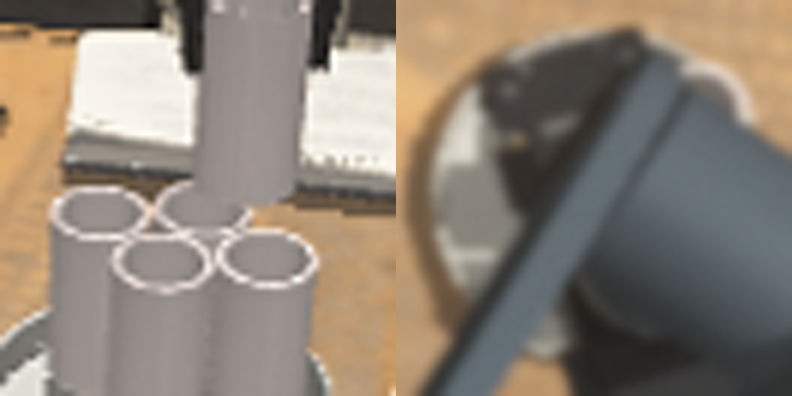

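Sleeve hangs upright (bottom at crop (246,190)) beside mid (163,263) and the near one (267,258), all within about 0.5 px of prediction. Going down.

Emit:
arm_command --targets '[{"rot":[0,0,0],"offset":[0.1,-0.1,2],"gripper":1},{"rot":[0,0,0],"offset":[0.1,-0.1,5],"gripper":1},{"rot":[0,0,0],"offset":[0.1,-0.1,7.5],"gripper":1},{"rot":[0,0,0],"offset":[0.1,-0.1,9.5],"gripper":1},{"rot":[0,0,0],"offset":[0.1,-0.1,11.5],"gripper":1},{"rot":[0,0,0],"offset":[0.1,-0.1,13.5],"gripper":1},{"rot":[0,0,0],"offset":[0.1,-0.1,15.5],"gripper":1},{"rot":[0,0,0],"offset":[0.1,-0.1,16.5],"gripper":1}]'

```text
time_s: 25.2
position: [0.4375, -0.1658, 0.1745]
tcp_rot: [[0.957, 0.292, -0.002], [0.292, -0.957, 0.002], [-0.001, -0.002, -1.0]]
force: [0.5, 0.8, -1.5]
opening: 0.626
```

Emit:
arm_command --targets '[{"rot":[0,0,0],"offset":[0,0,1],"gripper":1},{"rot":[0,0,0],"offset":[0,0,2],"gripper":1},{"rot":[0,0,0],"offset":[0,0,2.7],"gripper":1},{"rot":[0,0,0],"offset":[0,0,3.1],"gripper":1},{"rot":[0,0,0],"offset":[0,0,3.3],"gripper":1},{"rot":[0,0,0],"offset":[0,0,3.3],"gripper":1},{"rot":[0,0,0],"offset":[0,0,3.3],"gripper":1}]'

```text
time_s: 25.9
position: [0.438, -0.1672, 0.143]
tcp_rot: [[0.956, 0.292, 0.001], [0.292, -0.956, -0.0], [0.0, 0.001, -1.0]]
force: [-0.2, -0.1, -1.2]
opening: 0.621
```

Emit:
arm_command --targets '[{"rot":[0,0,0],"offset":[0,0,0.1],"gripper":1},{"rot":[0,0,0],"offset":[0,0,0.15],"gripper":1},{"rot":[0,0,0],"offset":[0,0,0.2],"gripper":1},{"rot":[0,0,0],"offset":[0,0,0.2],"gripper":1},{"rot":[0,0,0],"offset":[0,0,0.2],"gripper":1}]'

```text
time_s: 26.4
position: [0.438, -0.1672, 0.1411]
tcp_rot: [[0.956, 0.292, 0.001], [0.292, -0.956, -0.0], [0.0, 0.001, -1.0]]
force: [-1.2, 0.8, 3.0]
opening: 0.63
```

Touched down (+3 N). Release and look.

Emit:
arm_command --targets '[{"rot":[0,0,0],"offset":[0,0,0],"gripper":0.6},{"rot":[0,0,0],"offset":[0,0,0],"gripper":0},{"rot":[0,0,0],"offset":[0,0,0],"gripper":0},{"rot":[0,0,0],"offset":[0,0,0],"gripper":0},{"rot":[0,0,0],"offset":[0,0,0],"gripper":0},{"rot":[0,0,0],"offset":[0,0,0],"gripper":0}]'

```text
time_s: 27.0
position: [0.4378, -0.167, 0.1406]
tcp_rot: [[0.956, 0.292, -0.0], [0.292, -0.956, 0.0], [-0.0, -0.0, -1.0]]
force: [0.8, -0.6, 0.5]
opening: 0.96
```

Emit:
arm_command --targets '[{"rot":[0,0,0],"offset":[0,0,-1],"gripper":0},{"rot":[0,0,0],"offset":[0,0,-3],"gripper":0},{"rot":[0,0,0],"offset":[0,0,-6],"gripper":0},{"rot":[0,0,0],"offset":[0,0,-10],"gripper":0},{"rot":[0,0,0],"offset":[0,0,-14],"gripper":0},{"rot":[0,0,0],"offset":[0,0,-18],"gripper":0},{"rot":[0,0,0],"offset":[0,0,-21],"gripper":0},{"rot":[0,0,0],"offset":[0,0,-21],"gripper":0}]'

```text
time_s: 27.8
position: [0.4395, -0.168, 0.3558]
tcp_rot: [[0.956, 0.292, 0.009], [0.292, -0.956, -0.006], [0.007, 0.009, -1.0]]
force: [0.7, 0.3, -0.5]
opening: 1.005
```

```bash
python3 - <<'E'
from h import *
s=bot.read_state();print(s["time_s"],s["position"],s["force"],s["opening"])
c=viewer.capture("side");print(proj(c,[.438,-.167,.113]).round(1))
cv2.imwrite("pics/i.png",cv2.resize(c["frame"][120:270,225:345,::-1],None,fx=4,fy=4,interpolation=cv2.INTER_CUBIC))
E
```

```text
27.8 [ 0.43949006 -0.16801096  0.35582672] [ 0.705617    0.27551664 -0.47356752] 1.0045703238469217
[[299.1 160. ]]
```

View pics/i.png

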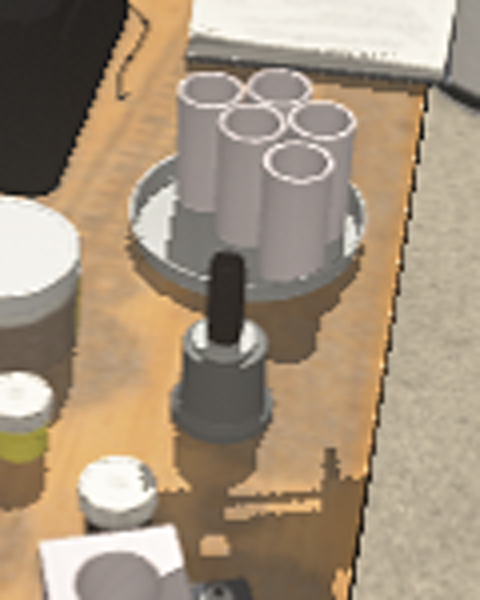

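The five sleeves stand upright; the new rim at (298,162) matches its predicted spot within 0.5 px. The tool is upright in its stand (handle (227,300)) and the pots are in place. A quick distance check, then I'll hand in.

```bash
python3 - <<'E'
from h import *
from rig import ticket
c=viewer.capture("side")
q=lambda u,v,z:onz(c,((u+.5)/4-.5+225,(v+.5)/4-.5+120),z)[:2]
n,m,r=q(298,162,.113),q(252,123,.113),q(323,122,.113)
print(n,np.linalg.norm(n-m),np.linalg.norm(n-r))
if np.linalg.norm(n-m)<.065 and np.linalg.norm(n-r)<.065: print(ticket.hand_in())
E
```

```text
[ 0.43782201 -0.16611281] 0.06420143767058133 0.06145343203465135
the job is handed in; nothing more can be done
None
```

I deburred the sleeve's inner edge in one clockwise round, put the tool back in its stand, and stood the sleeve in the tray beside the middle sleeve and the outer one nearest the robot. I then handed the job in, after about 28 s of the 72 s. No verdict was reported, so the points below are my own measurements.

- **Deburring:** The wrist force showed the cone bearing on the edge at every point I checked, including the start and end above the screws. The vertical force was lower near edge_4 (roughly 1.6 mm of spring). There I pressed 2 mm deeper and dwelt about 0.8 s before finishing the round.
- **Placing:** The touchdown was about +3 N and the gripper then opened and moved clear.
- **Final picture:** The tool stood upright in its stand, all five sleeves were upright, and the pots had not visibly moved.
- **Spacing:** The last check gave 64 mm between the new sleeve and the middle one and 61 mm to the outer one, against a 66 mm limit. My earlier estimate for the middle sleeve was 61 mm. The side camera is only good to about 2 mm, so the middle-sleeve margin is small.
- **Camera disagreement:** The two cameras differed by about 3–5 mm in position, mostly in x, so I worked from the average of the two, adjusted by closer side views.

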